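# Draw the interlock bolt with the snap hook

## Task

Lock out the lamp: pick up the loose snap hook and push its sprung gate against the upright of the eye on the interlock box's sliding bolt until the gate snaps shut behind it, without ramming it. Then draw the bolt out to its stop with the hook and leave the hook clipped on, lying flat on the worktop and released. Do not disturb the tape roll, timer, slide tube and drop bottle standing around.

Things in the scene. Friction and masses are not known exactly. Their poses are not given: they have to be found in the camera images.
- interlock_box: Fixed grey box, 60 deep (x) x 76 wide (y) x 80 mm high on a thin steel foot plate, standing on the worktop. Origin: centre of its underside; z up. Its front looks along its own -x. From the front, 35 mm above the worktop, comes a steel bolt that slides along the box's x and carries a big upright rectangular eye.
- eye_upright (a point): Middle of the eye's front upright: the round vertical steel bar, 10 mm thick, that the hook has to go round; 35 mm above the worktop. It stands 112 mm plus the bolt's draw before the box's origin (along the box's -x, on its middle line). Axes as the box's.
- eye_opening (a point): Centre of the eye's clear opening, 35 mm behind the upright's axis towards the box. The eye lies in the box's x-z plane, all bars 10 mm thick; the opening is 60 mm long and 46 mm high (12 to 58 mm above the worktop), so its bottom bar tops out at 12 mm. The hook's gate must end up crossing this opening. Axes as the box's.
- bolt (a joint): How far the bolt is drawn out (m): 0.040 is fully out, at its outer stop. It starts partly out and slides with about 2.5 N of friction and no spring, so it gives way under the hook until it meets an inner stop, which sits unseen in the box, at a different value each time (anywhere from 0 to 0.016), and is solid.
- pull_hook: Loose snap hook, 174 mm long, about 0.25 kg, lying flat on the worktop. Origin on its long middle line at the underside; x forward to the mouth, y left, z up. Grey rectangular grip at x -98 to -8 mm, 24 mm wide (y), 26 mm high (z 0 to 26). In front of it a fork of 12 mm round steel bar, its middle 17 mm above the underside, with the mouth at the front closed by the gate.
- hook_grip (a point): Best place to hold the hook (close to its centre of mass): on the middle line of the grip, hook x = -20 mm, 13 mm above the underside. Close the fingers across hook y (24 mm, flat sides). Axes as the hook's.
- hook_mouth (a point): Where a bar enters best: on the gate, hook x = 58, y = -4, 17 mm above the underside; axes as the hook's. The bar may be 4 mm to either side. Left arm inside at hook y = +15, its nose centred at x = 70, y = 13 (inner edge y = 7); right arm inside at y = -22, ending at x = 64; throat bottoms at x = +11. The gate snaps shut behind a 10 mm bar once the bar's axis is back at about x = 24.
- gate (a joint): Angle of the hook's sprung gate (rad): 0 shut, up to 1.45 open (tip swung inwards). An 8 mm bar, 29 mm long, hinged on the right arm (hook x = 58, y = -21 mm), lying across the mouth when shut. Pushing a bar against its middle takes about 6 to 11 N; the force falls away when it snaps shut.
- tape_roll: Bystander: black tape roll lying flat, 55 mm across, 18 mm high. Origin: centre of its underside.
- timer: Bystander: small white timer, 46 x 52 x 19 mm. Origin: centre of its underside.
- slide_tube: Bystander: slim upright tube, 24 mm across, 109 mm high. Origin: centre of its underside.
- drop_bottle: Bystander: brown drop bottle, 32 mm across, 76 mm high. Origin: centre of its underside.

How it is judged:
By the outcome, as a careful person would: the job done as asked, in the order asked, and still so for the second after the job is handed in, with the robot touching nothing.
It also fails if it takes over 64 s, if anything falls off the work surface, if the arm or the gripper's body presses on something with over 40 N, if the wrist force passes 120 N, or if a joint passes its speed limit or range.

## Robot

A 6-joint arm with a two-finger parallel gripper is mounted at the origin on a cart in front of the work surface, level with it; the furniture and walls round the work are solid. World frame = base frame: x ahead of the robot, y to its left, z up, the work surface at z = 0. Lengths are in m, angles in rad, forces in N, time in s.
With the tool pointing down it reaches from about 0.3 to 0.775 m from the base axis. Payload 14.6 kg.
Tool frame: the origin (TCP) lies on the centre line of the jaws, within the pads' length; the fingertips stand 11 mm ahead of it and the grasp point (between the pads) lies 8 mm behind it; z points along the fingers, y is the line along which they close (so a half turn about z gives the same grasp; the last joint's range is limited). The gripper opens to 94 mm and grips with 3 to 60 N. Pads are 16 mm wide; open, the fingers measure 119 mm over their backs; the gripper's body (75 mm by 177 mm) begins 78 mm behind the grasp point.
Start: joints at [1.258, 0.3, 1.521, -0, 1.321, -0.067], TCP at [0.134, 0.533, 0.216] pointing down, gripper open.
Joint ranges: [-3.03, 3.03], [-0.79, 2.21], [0.23, 2.52], [-1.04, 4.18], [0, 3.07], [-2.55, 2.55]. Speed limits (rad/s): [2.22, 2.22, 2.57, 3.14, 3.14, 3.14].

## Interface

Orientations are given as a rotation vector (axis times angle).
In Python, from plant import * gives the robot as it stands. The module is installed in compiled form; this text tells all that it offers.
- The arm moves only by the tool move_arm, never from a script. Its argument "motion" is a list of rows, each a list of 7 numbers: the shift along the tool's x, y, z in units of 0.5 m (1.0 is 0.5 m), then the turn, a rotation vector about the tool's x, y, z in units of 60 degrees (1.0 is 60 degrees), then the opening, from -1 (shut) to 1 (fully open). A call has 1 to 5 rows; each row is the pose to reach, as a shift and turn from the pose commanded when the call began, along the tool's axes at that moment; what a row does not reach only later rows make up. A row lasts 1/12 s, in which the tool goes at most 41.7 mm and 7.16 degrees, less where a joint would pass 70% of its speed; a pose out of reach is approached as far as the arm can. A call with a number of a shift or a turn outside -1 to 1 is refused whole. A call with a gripper value outside its range is refused whole. The fingers move at their own pace and stop on an object; the grip force is fixed at half the most. Time passes only in rows, so rows that repeat a pose let the fingers close. It gives the time, the measured TCP pose, the force, the opening and the grip force at its end, in the units of the state.
- sense(): the state, without advancing time (a new reading comes with each control period).
- get_image(name): name is "scene" or "side" or "wrist"; returns the picture (384x512x3 uint8, red, green, blue); there is no depth.
- get_calibration(name): a dict with "intrinsics" (3x3 intrinsics, pixels), "R" (3x3) and "t" (3): a world point X has camera coordinates R X + t; the wrist camera has in their place "hand_eye" (4x4, takes a point from camera to tool coordinates, whose origin is the TCP and whose axes are the flange's). Camera axes: x right, y down, z forward; pixel columns grow to the right and rows downward; lengths in m; the calibration is good to about 2 mm. A picture is of the moment at which its call begins: read the wrist's pose just before it. get_calibration takes no time and is no camera call.
- hand_in(): hands the job in; it is judged then, once.
The state is a dict: "time_s": time; "q": joint angles; "qd": joint speeds; "joint_torque": joint torques, N m; "tcp_pos": TCP position; "orientation": TCP orientation; "force": force on the tool from outside, world axes, zero at the start; "moment": the same for the moment, N m; "grip_width": opening from 0.0 (shut) to 1.0 (fully open); "grip_force": force on a finger pad.
Only numpy, scipy, OpenCV 4.12 (cv2) and the standard library are available. Lean on these libraries where they do the work, as an engineer would, in place of code of your own. Each camera call takes 0.05 s, during which the arm holds its last target. There are 200 camera calls.

## Working session

There is one attempt and no reset: what is moved stays moved. The work goes in short steps, Python scripts to look and compute and a tool call to move; the robot and the scene stay as the last step left them, time stands still between calls to the robot, and variables do not carry over. Pictures are saved under pics/ and viewed, at most 10 in all, crops included, and the job is handed in when it is done.

Besides the shell and the picture viewer there is one more tool, called after "Request:" by a JSON object that holds its "api" and its "payload". move_arm: Moves the arm, as the interface text tells. Its arguments: {"type":"object","properties":{"motion":{"type":"array"}},"required":["motion"]}

```bash
mkdir -p pics
python3 - <<'E'
from plant import *
import cv2
s=sense();print(s)
for n in("scene","side","wrist"):
    im=get_image(n);cv2.imwrite(f"pics/{n}0.png",im[:,:,::-1])
    c=get_calibration(n);print(n,{k:(v.round(4).tolist() if hasattr(v,'round') else v) for k,v in c.items()})
E
python3 -c "
import cv2,numpy as np
a=cv2.imread('pics/scene0.png');b=cv2.imread('pics/side0.png')
cv2.imwrite('pics/s0.png',cv2.resize(a,(800,600)));cv2.imwrite('pics/d0.png',cv2.resize(b,(800,600)))"
```

```text
{'time_s': 0.0, 'q': array([ 1.25840235e+00,  3.00460655e-01,  1.52159129e+00, -1.08780245e-06,
        1.32068517e+00, -6.66410125e-02]), 'qd': array([ 2.56119771e-06, -7.76227977e-04,  5.46461796e-07,  7.65509261e-04,
       -1.64806846e-04, -7.24057291e-04]), 'joint_torque': array([ 1.30381170e-03, -5.31818819e+01, -3.52733302e+01,  7.08777085e-02,
        2.43867037e-02, -8.29092664e-05]), 'tcp_pos': array([0.13375546, 0.53322952, 0.21588773]), 'orientation': array([-3.85030391e-01, -3.11769222e+00,  1.76571330e-03]), 'force': array([-0.15712363, -0.51708617,  1.00700851]), 'moment': array([-0.03464478, -0.01601214,  0.01241983]), 'grip_force': 0.0, 'grip_width': 1.001529334455597}
scene {'intrinsics': [[392.603, 0.0, 255.0399], [0.0, 392.603, 189.3255], [0.0, 0.0, 1.0]], 'R': [[0.4645, -0.8854, -0.0156], [-0.4957, -0.2454, -0.8331], [0.7338, 0.3947, -0.5529]], 't': [-0.4217, 0.2646, 0.6283]}
side {'intrinsics': [[444.8406, 0.0, 257.0224], [0.0, 444.8406, 189.0369], [0.0, 0.0, 1.0]], 'R': [[-0.9814, -0.1919, 0.0026], [-0.125, 0.6293, -0.767], [0.1455, -0.7531, -0.6416]], 't': [0.4588, 0.232, 0.8655]}
wrist {'intrinsics': [[319.6912, 0.0, 252.6621], [0.0, 319.6912, 193.0631], [0.0, 0.0, 1.0]], 'hand_eye': [[-0.0003, -0.9657, -0.2595, 0.0765], [1.0, -0.0004, 0.0004, 0.0016], [-0.0005, -0.2595, 0.9657, -0.1687], [0.0, 0.0, 0.0, 1.0]]}
```

View pics/s0.png

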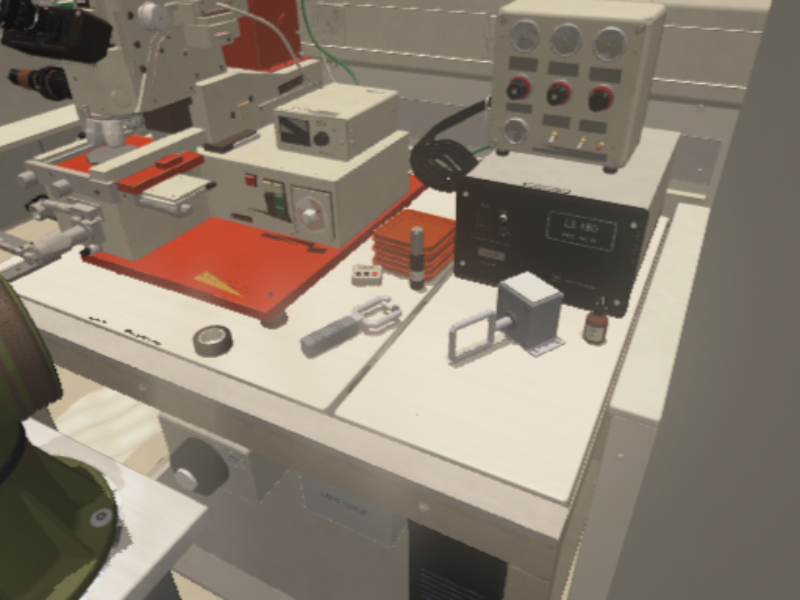

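View pics/d0.png

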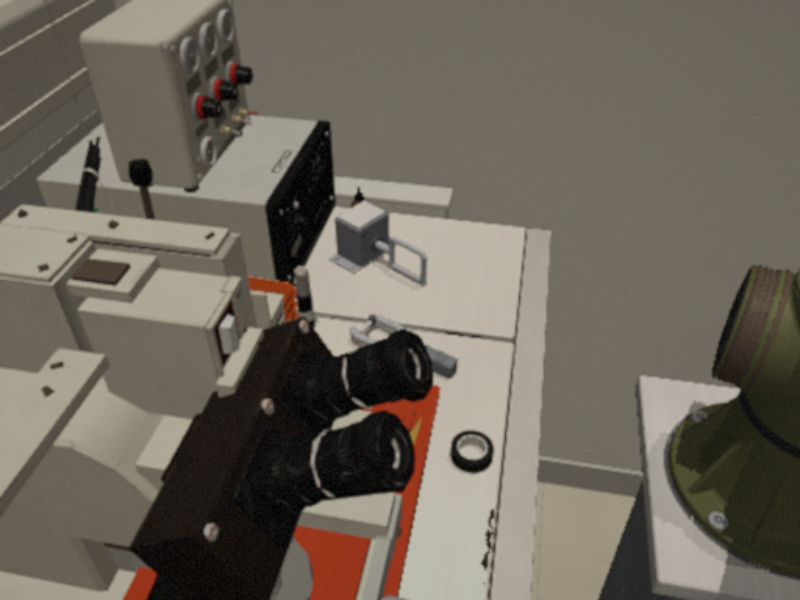

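View pics/wrist0.png

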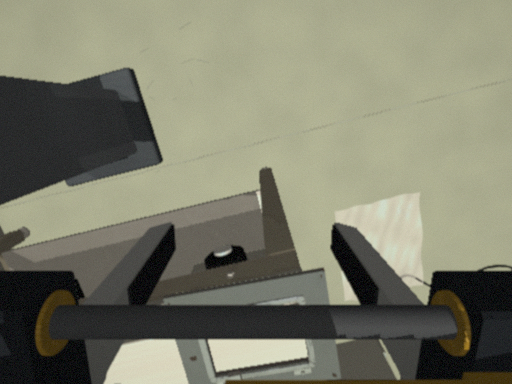

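The scene view shows the hook (grip's end at about 305,345; mouth at about 395,308), eye upright (452,342) and box (530,310), at 800x600. The side view shows the same things, and the wrist view shows only floor.

```bash
cat > h.py <<'E'
from plant import *
import numpy as np, cv2
from scipy.spatial.transform import Rotation as Rn
def cam(n,s=None):
    c=get_calibration(n);K=c["intrinsics"]
    if n!="wrist": return K,np.array(c["R"]),np.array(c["t"])
    H=np.array(c["hand_eye"]);Rt=Rn.from_rotvec(s["orientation"]).as_matrix()
    Rw=Rt@H[:3,:3];p=Rt@H[:3,3]+s["tcp_pos"]
    return K,Rw.T,-Rw.T@p
def plane(cm,uv,z):
    K,R,t=cm;d=R.T@np.linalg.inv(K)@[uv[0],uv[1],1];o=-R.T@t
    return o+d*(z-o[2])/d[2]
def proj(cm,X):
    K,R,t=cm;x=(np.atleast_2d(X)@R.T+t)@np.array(K).T
    return x[:,:2]/x[:,2:]
def shot(n,name):
    s=sense();im=get_image(n)[:,:,::-1].copy();cv2.imwrite(f"pics/{name}.png",im);return s,im
E
python3 - <<'E'
from h import *
c=cam("scene");d=cam("side");k=512/800
def tri(a,b):
    A=[]
    for (K,R,t),uv in((c,a),(d,b)):
        P=np.array(K)@np.c_[R,t]; u,v=np.array(uv)*k
        A+= [u*P[2]-P[0],v*P[2]-P[1]]
    w=np.linalg.svd(np.array(A))[2][-1];return w[:3]/w[3]
P=lambda n,u,z:print(n,plane(c,np.array(u)*k,z).round(3))
P("grip rear top",(306,340),.026);P("grip front top",(358,318),.026)
P("nose L",(388,299),.017);P("nose R",(400,318),.017)
P("upright bottom",(452,361),.002);P("upright top",(453,327),.068)
P("eye rear bottom",(494,341),.002);P("eye rear top",(494,311),.068)
P("box top c",(532,285),.08)
P("tape",(212,345),.0);P("timer",(366,281),0);P("tube",(417,287),0);P("bottle",(595,340),0)
print("upright tri",tri((452,344),(423,268)))
Pd=lambda n,u,z:print(n,plane(d,np.array(u)*k,z).round(3))
Pd("grip rear top",(455,362),.026);Pd("upright b",(423,284),.002);Pd("box top",(363,215),.08)
E
```

```text
grip rear top [ 0.417 -0.109  0.026]
grip front top [ 0.496 -0.148  0.026]
nose L [ 0.573 -0.157  0.017]
nose R [ 0.535 -0.198  0.017]
upright bottom [ 0.494 -0.303  0.002]
upright top [ 0.486 -0.305  0.068]
eye rear bottom [ 0.564 -0.34   0.002]
eye rear top [ 0.546 -0.342  0.068]
box top c [ 0.616 -0.373  0.08 ]
tape [0.371 0.031 0.   ]
timer [ 0.627 -0.084  0.   ]
tube [ 0.649 -0.171  0.   ]
bottle [ 0.635 -0.472  0.   ]
upright tri [ 0.49115404 -0.30246097  0.033564  ]
grip rear top [ 0.411 -0.105  0.026]
upright b [ 0.49  -0.299  0.002]
box top [ 0.606 -0.367  0.08 ]
```

Run:
```python
from h import *
c=cam("scene");d=cam("side");k=512/800
def tri(a,b):
    A=[]
    for (K,R,t),uv in((c,a),(d,b)):
        P=np.array(K)@np.c_[R,t]; u,v=np.array(uv)*k
        A+= [u*P[2]-P[0],v*P[2]-P[1]]
    w=np.linalg.svd(np.array(A))[2][-1];return (w[:3]/w[3]).round(3)
for n,a,b in(("eyepiece brown",(15,75),(398,452)),("eyepiece black",(10,10),(415,365)),("eyepiece black2",(10,10),(398,452))):print(n,tri(a,b))
P=lambda n,u,z:print(n,plane(c,np.array(u)*k,z).round(3))
P("plate corner",(85,255),0.01);P("plate corner R",(270,325),0.01);P("knobs",(25,180),.1);P("stage tube",(10,270),.05)
s=sense();Rt=Rn.from_rotvec(s["orientation"]);T=np.array([.46,-.14,.24])
print("shift tool units",Rt.inv().apply(T-s["tcp_pos"])/.5, Rt.as_matrix().round(3).tolist())
W=np.array([.30,.20,.27]);print("via",Rt.inv().apply(W-s["tcp_pos"])/.5)
```

```text
eyepiece brown [0.402 0.32  0.36 ]
eyepiece black [0.403 0.305 0.435]
eyepiece black2 [0.414 0.349 0.421]
plate corner [0.462 0.416 0.01 ]
plate corner R [ 0.439 -0.025  0.01 ]
knobs [0.516 0.614 0.1  ]
stage tube [0.329 0.415 0.05 ]
shift tool units [-0.96046424 -1.14744363 -0.04705088] [[-0.97, 0.243, -0.0], [0.243, 0.97, -0.001], [0.0, -0.001, -1.0]]
via [-0.48463469 -0.5657793  -0.10748973]
```

Request:
{"api": "move_arm", "payload": {"motion": [[-0.2,-0.36,0,0,0,0,1],[-0.2,-0.36,0,0,0,0,1],[-0.2,-0.36,0,0,0,0,1],[-0.2,-0.36,0,0,0,0,1],[-0.2,-0.36,0,0,0,0,1]]}}

```text
time_s: 0.57
tcp_pos: [0.1869, 0.3325, 0.2161]
orientation: [-0.384, -3.118, 0.001]
force: [2.0, 0.2, -0.5]
grip_width: 1.004
grip_force: 0.0
```

Request:
{"api": "move_arm", "payload": {"motion": [[-0.3,-0.28,0,0,0,0,1],[-0.3,-0.28,0,0,0,0,1],[-0.3,-0.28,0,0,0,0,1],[-0.3,-0.28,0,0,0,0,1],[-0.3,-0.28,0,0,0,0,1]]}}

```text
time_s: 0.98
tcp_pos: [0.299, 0.1602, 0.2167]
orientation: [0.385, 3.117, 0.001]
force: [0.1, 1.2, -0.3]
grip_width: 1.0
grip_force: 0.0
```

Request:
{"api": "move_arm", "payload": {"motion": [[-0.12,-0.37,0,0,0,0,1],[-0.12,-0.37,0,0,0,0,1],[-0.12,-0.37,0,0,0,0,1],[-0.12,-0.37,0,0,0,0,1],[-0.12,-0.37,0,0,0,0,1]]}}

```text
time_s: 1.4
tcp_pos: [0.3111, -0.0342, 0.2166]
orientation: [0.386, 3.117, -0.0]
force: [1.3, -0.2, -1.1]
grip_width: 0.995
grip_force: 0.0
```

Request:
{"api": "move_arm", "payload": {"motion": [[-0.32,-0.26,-0.06,0,0,0.22,1],[-0.32,-0.26,-0.06,0,0,0.22,1],[-0.32,-0.26,-0.06,0,0,0.22,1],[-0.32,-0.26,-0.06,0,0,0.22,1],[-0.32,-0.26,-0.06,0,0,0.22,1]]}}

```text
time_s: 1.82
tcp_pos: [0.4359, -0.1989, 0.2464]
orientation: [-0.742, -3.053, -0.0]
force: [0.5, 1.0, 0.4]
grip_width: 1.003
grip_force: 0.0
```

Run:
```python
from h import *
s,im=shot("wrist","w1");print(s["tcp_pos"],s["orientation"],s["q"].round(2))
cv2.imwrite("pics/w1b.png",cv2.resize(im,(800,600),interpolation=cv2.INTER_CUBIC))
np.save("w1.npy",np.r_[s["tcp_pos"],s["orientation"]])
```

```text
[ 0.43590415 -0.19885969  0.24641591] [-7.41933309e-01 -3.05251090e+00 -1.54120014e-04] [-0.5   0.12  1.67  0.    1.35 -1.6 ]
```

View pics/w1b.png

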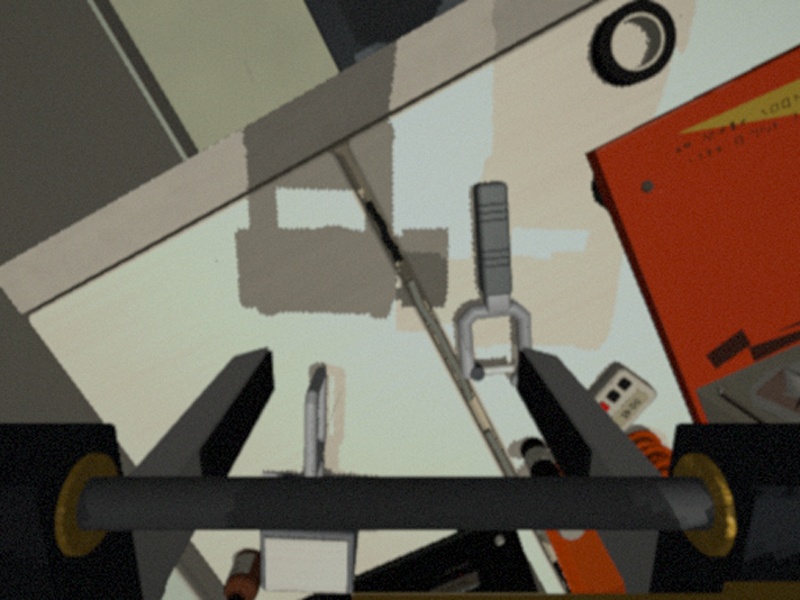

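The wrist view shows the hook: grip end (490,183), grip front (497,297), hinge dot (477,372). It also shows the eye upright's top at (318,370), with the bolt running down to the box top (308,565). I'll overlay models to refine the poses.

```bash
cat >> h.py <<'E'
def hookpts(p,pts): # p=(x,y,yaw), pts in mm hook axes
    pts=np.array(pts,float)/1000;c,s=np.cos(p[2]),np.sin(p[2])
    return np.c_[p[0]+c*pts[:,0]-s*pts[:,1],p[1]+s*pts[:,0]+c*pts[:,1],pts[:,2]]
HL=[[(-98,-12,26),(-98,12,26),(-8,12,26),(-8,-12,26),(-98,-12,26)],[(-98,12,0),(-8,12,0)],[(-98,-12,0),(-8,-12,0)],[(11,-22,17),(11,15,17),(66,15,17)],[(11,-22,17),(64,-22,17)],[(58,-21,17),(58,8,17)]]
def eyelines(): # eye upright frame: origin upright axis, x to box, world z
    return [[(0,0,2),(0,0,68)],[(-5,0,68),(75,0,68)],[(70,0,2),(70,0,68)],[(0,0,7),(70,0,7)],[(0,0,63),(70,0,63)]]
def boxlines(): return [[(-30,-38,80),(-30,38,80),(30,38,80),(30,-38,80),(-30,-38,80)],[(-30,-38,0),(-30,38,0)]]
def draw(im,cm,p,L,col,k,o):
    for l in L:
        u=(proj(cm,hookpts(p,l))-o+.5)*k-.5
        cv2.polylines(im,[np.round(u*8).astype(int)],False,col,1,cv2.LINE_AA,3)
E
python3 - <<'E'
from h import *
a=np.load("w1.npy");cm=cam("wrist",{"tcp_pos":a[:3],"orientation":a[3:]});k=.64
P=lambda u,z:plane(cm,(np.array(u)+.5)*k-.5,z)
r=(P((474,185),.026)+P((508,183),.026))/2;f=(P((484,297),.026)+P((511,295),.026))/2;h=P((477,372),.021)
print(r,f,np.linalg.norm(f-r),h);d=f-r;yaw=np.arctan2(d[1],d[0]);m=(f+r)/2
hp=[m[0]+.053*np.cos(yaw),m[1]+.053*np.sin(yaw),yaw];print("hook",np.round(hp,4),np.degrees(yaw),"hinge pred",hookpts(hp,[(58,-21,21)]))
t=[P(u,.08) for u in((264,536),(354,539),(350,592),(267,592))];print("box top",np.round(t,3))
up=P((317,371),.068);print("up",up)
e=t[1]-t[0];byaw=np.arctan2(e[1],e[0])-np.pi/2;fr=(t[0]+t[1])/2
bo=fr[:2]+.03*np.array([np.cos(byaw),np.sin(byaw)]);print("box",bo,np.degrees(byaw),"upright",np.linalg.norm(up[:2]-bo))
d=bo-up[:2];print("yaw from upright->box",np.degrees(np.arctan2(d[1],d[0])))
im=cv2.imread("pics/w1.png")
z=5;o1=np.array([280,110]);o2=np.array([150,225])
A=cv2.resize(im[110:260,280:360],None,fx=4,fy=4,interpolation=cv2.INTER_CUBIC);draw(A,cm,hp,HL,(0,0,255),4,o1)
B=cv2.resize(im[225:375,150:250],None,fx=4,fy=4,interpolation=cv2.INTER_CUBIC)
draw(B,cm,[up[0],up[1],byaw],eyelines(),(0,0,255),4,o2);draw(B,cm,[bo[0],bo[1],byaw],boxlines(),(0,200,0),4,o2)
cv2.imwrite("pics/ov1.png",np.hstack([A,B]))
E
```

```text
[ 0.41225584 -0.10309432  0.026     ] [ 0.49455756 -0.13484877  0.026     ] 0.08821518013912648 [ 0.54896534 -0.17739006  0.021     ]
hook [ 0.5029 -0.138  -0.3682] -21.098098520691856 hinge pred [[ 0.54940659 -0.17852003  0.021     ]]
box top [[ 0.571 -0.385  0.08 ]
 [ 0.607 -0.322  0.08 ]
 [ 0.651 -0.35   0.08 ]
 [ 0.619 -0.411  0.08 ]]
up [ 0.47175015 -0.28147004  0.068     ]
box [ 0.61515617 -0.36831835] -29.634506389887793 upright 0.16765415516830076
yaw from upright->box -31.199575244148942
```

View pics/ov1.png

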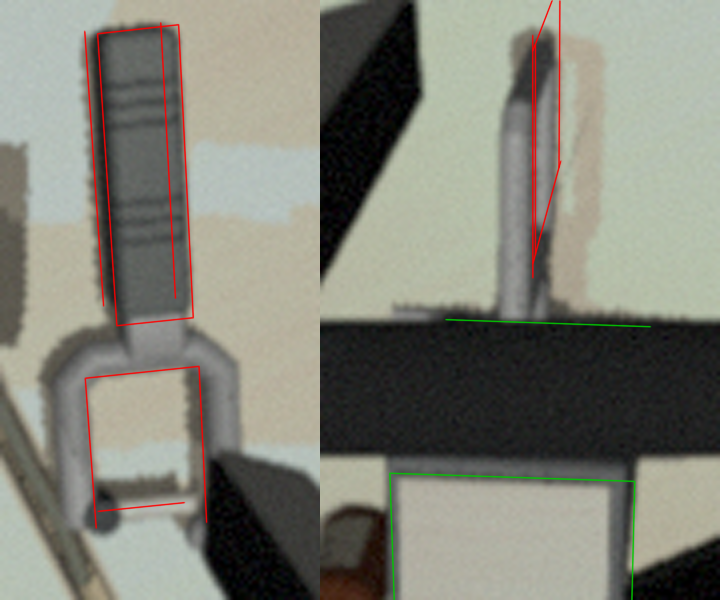

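The hook overlay fits. On the eye, the upright's foot is at crop (533,35) and its top at (513,95), so I had clicked the foot as the top. I'll re-measure.

Run:
```python
from h import *
from scipy.optimize import least_squares
a=np.load("w1.npy");cm=cam("wrist",{"tcp_pos":a[:3],"orientation":a[3:]})
o2=np.array([150,225]);px=lambda u,v:(np.array([u-320,v])+.5)/4-.5+o2
c=cam("scene");d=cam("side");k=.64
F=plane(cm,px(535,34),.004);T=plane(cm,px(513,93),.065);Bk=plane(cm,px(515,312),.068)
print("front foot",F,"front top",T,"top bar far",Bk); v=Bk-T;print("bar dir",np.degrees(np.arctan2(v[1],v[0])))
th=np.radians(-29.6);ax=(F[:2]+T[:2])/2+.005*np.array([np.cos(th),np.sin(th)])
bo=np.array([.61515617,-.36831835]);dd=bo-ax;print("axis",ax,"dist",np.linalg.norm(dd),np.degrees(np.arctan2(dd[1],dd[0])))
np.save("eye.npy",[ax[0],ax[1],th])
z=4;out=[]
for n,cc,o in(("wrist",cm,(150,225)),("scene",c,(270,170)),("side",d,(190,110))):
    im=cv2.imread(f"pics/{'w1' if n=='wrist' else n+'0'}.png");o=np.array(o)
    A=cv2.resize(im[o[1]:o[1]+140,o[0]:o[0]+66 if n=='wrist' else o[0]+100],None,fx=z,fy=z,interpolation=cv2.INTER_CUBIC)
    if n!='wrist':A=cv2.resize(im[o[1]:o[1]+140,o[0]:o[0]+(100 if n=='scene' else 100)],None,fx=3,fy=z,interpolation=cv2.INTER_CUBIC) if 0 else cv2.resize(im[o[1]:o[1]+140,o[0]:o[0]+(95 if n=='scene' else 90)],None,fx=3,fy=3,interpolation=cv2.INTER_CUBIC)
    zz=z if n=='wrist' else 3
    draw(A,cc,[ax[0],ax[1],th],eyelines(),(0,0,255),zz,o);draw(A,cc,[bo[0],bo[1],th],boxlines(),(0,200,0),zz,o)
    draw(A,cc,[.5029,-.138,-.3682],HL,(255,0,0),zz,o)
    out.append(cv2.copyMakeBorder(A,0,560-A.shape[0],0,0,cv2.BORDER_CONSTANT))
v=np.hstack(out)[:, :800];print(v.shape);cv2.imwrite("pics/ov2.png",v)
```

```text
front foot [ 0.4859284  -0.29954139  0.004     ] front top [ 0.48180772 -0.29430976  0.065     ] top bar far [ 0.54496264 -0.32931815  0.068     ]
bar dir -29.000726674744968
axis [ 0.48821554 -0.29939528] dist 0.14444484624795711 -28.499974822294675
(560, 800, 3)
```

View pics/ov2.png

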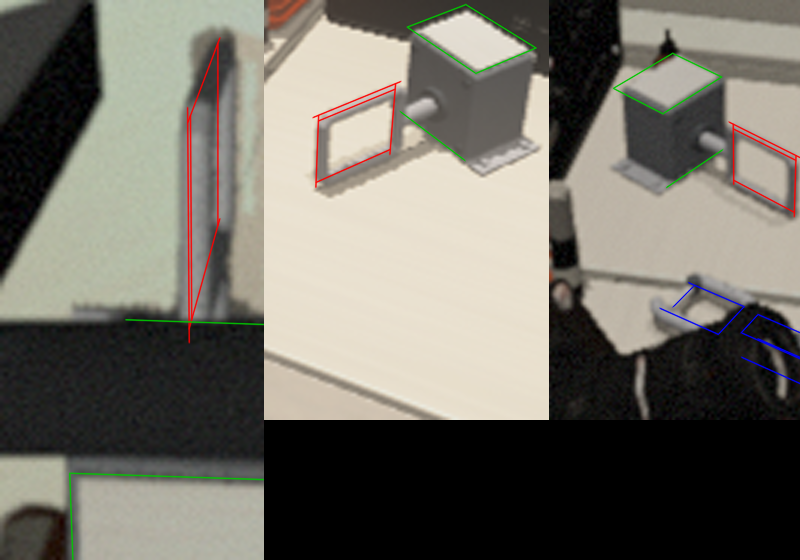

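Request:
{"api": "move_arm", "payload": {"motion": [[-0.0234,0.1654,0.1,0,0,-0.105,0.3],[-0.0234,0.1654,0.28,0,0,-0.105,0.3],[-0.0234,0.1654,0.28,0,0,-0.105,0.3],[-0.0234,0.1654,0.28,0,0,-0.105,0.3],[-0.0234,0.1654,0.28,0,0,-0.105,0.3]]}}

```text
time_s: 2.28
tcp_pos: [0.4812, -0.1261, 0.1002]
orientation: [-0.568, -3.08, -0.003]
force: [-0.0, -0.2, -0.5]
grip_width: 0.686
grip_force: 0.0
```

Run:
```python
from h import *
s,im=shot("wrist","w2");print(s["tcp_pos"],s["orientation"],s["q"].round(2),s["grip_width"])
cm=cam("wrist",s);np.save("w2.npy",np.r_[s["tcp_pos"],s["orientation"]])
A=cv2.resize(im,None,fx=1.55,fy=1.55,interpolation=cv2.INTER_CUBIC)
draw(A,cm,[.5029,-.138,-.3682],HL,(0,0,255),1.55,np.array([0,0]))
draw(A,cm,np.load("eye.npy"),eyelines(),(0,0,255),1.55,np.array([0,0]))
cv2.imwrite("pics/ov3.png",A)
```

```text
[ 0.48121541 -0.12612951  0.10020542] [-5.68074863e-01 -3.07996217e+00 -2.67016415e-03] [-0.33  0.32  1.78  0.    1.04 -1.54] 0.6860869968201455
```

View pics/ov3.png

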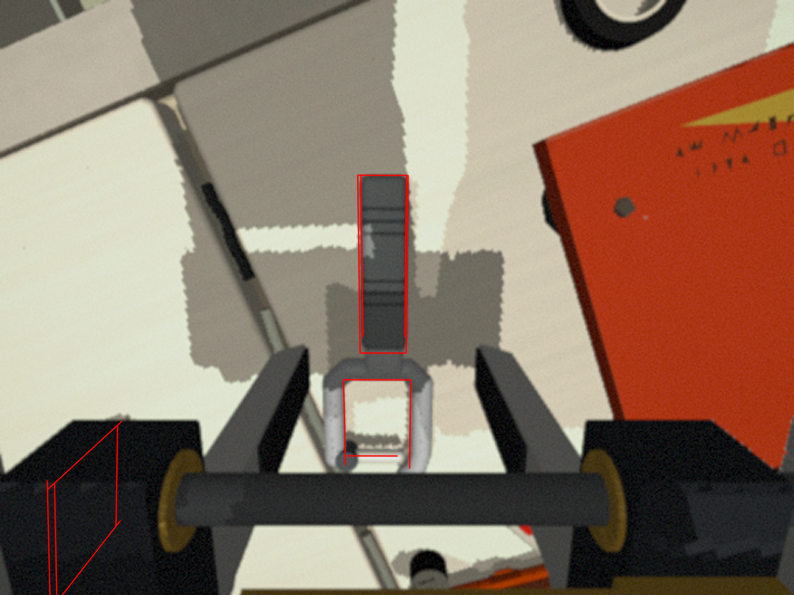

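The overlay fits the hook within about 1 mm: grip at px (358–407, 175–352), well centred between the fingers.

```bash
python3 -c "
from plant import *
s=sense();print(s['time_s'],s['tcp_pos'],s['orientation'],s['qd'].round(3))"
```

```text
2.3333 [ 0.48206008 -0.12730093  0.10337667] [-5.68265660e-01 -3.08285641e+00 -1.60185413e-03] [-0.035 -0.084 -0.067 -0.005  0.066 -0.025]
```

Request:
{"api": "move_arm", "payload": {"motion": [[0,0,0.06,0,0,0,0.3],[0,0,0.11,0,0,0,0.3],[0,0,0.15,0,0,0,0.3],[0,0,0.16,0,0,0,0.3],[0,0,0.16,0,0,0,0.3]]}}

```text
time_s: 2.75
tcp_pos: [0.4837, -0.1294, 0.0274]
orientation: [0.573, 3.089, -0.0]
force: [-0.9, 0.8, 0.5]
grip_width: 0.651
grip_force: 0.0
```

Request:
{"api": "move_arm", "payload": {"motion": [[0,0,0,0,0,0,0.3],[0,0,0,0,0,0,0.3]]}}

```text
time_s: 2.92
tcp_pos: [0.4845, -0.1293, 0.0285]
orientation: [0.572, 3.086, -0.001]
force: [-0.3, -0.2, 0.2]
grip_width: 0.649
grip_force: 0.0
```

Request:
{"api": "move_arm", "payload": {"motion": [[0,0,0.015,0,0,0,0.3],[0,0,0.029,0,0,0,0.3],[0,0,0.029,0,0,0,0.3],[0,0,0.029,0,0,0,0.0],[0,0,0.029,0,0,0,-0.3]]}}

```text
time_s: 3.33
tcp_pos: [0.4833, -0.1286, 0.0117]
orientation: [-0.572, -3.089, -0.0]
force: [0.7, 0.4, 0.1]
grip_width: 0.544
grip_force: 0.0
```

Request:
{"api": "move_arm", "payload": {"motion": [[0,0,0,0,0,0,-0.6],[0,0,0,0,0,0,-0.9],[0,0,0,0,0,0,-1],[0,0,0,0,0,0,-1],[0,0,0,0,0,0,-1]]}}

```text
time_s: 3.75
tcp_pos: [0.4835, -0.1287, 0.0119]
orientation: [-0.572, -3.089, 0.0]
force: [0.3, 0.1, -0.7]
grip_width: 0.255
grip_force: 30.0
```

Request:
{"api": "move_arm", "payload": {"motion": [[0,0,0,0,0,0,-1],[0,0,0,0,0,0,-1],[0,0,0,0,0,0,-1],[0,0,0,0,0,0,-1],[0,0,0,0,0,0,-1]]}}

```text
time_s: 4.17
tcp_pos: [0.4835, -0.1288, 0.012]
orientation: [-0.572, -3.089, 0.0]
force: [-1.2, -1.6, 0.1]
grip_width: 0.253
grip_force: 30.0
```

Request:
{"api": "move_arm", "payload": {"motion": [[0,0,-0.02,0,0,0,-1],[0,0,-0.06,0,0,0,-1],[0.03,-0.06,-0.06,0,0,0.03,-1],[0.06,-0.12,-0.06,0,0,0.06,-1],[0.085,-0.19,-0.06,0,0,0.1,-1]]}}

```text
time_s: 4.58
tcp_pos: [0.4089, -0.202, 0.0426]
orientation: [0.732, 3.055, 0.0]
force: [0.5, -1.0, -3.4]
grip_width: 0.258
grip_force: 30.0
```

Request:
{"api": "move_arm", "payload": {"motion": [[0.007,-0.05,0,0,0,0.038,-1],[0.014,-0.084,0.02,0,0,0.038,-1],[0.014,-0.084,0.04,0,0,0.038,-1],[0.014,-0.084,0.04,0,0,0.038,-1],[0.014,-0.084,0.04,0,0,0.038,-1]]}}

```text
time_s: 5.0
tcp_pos: [0.3846, -0.236, 0.022]
orientation: [-0.793, -3.039, -0.001]
force: [0.2, -0.4, -3.0]
grip_width: 0.255
grip_force: 30.0
```

Run:
```python
from h import *
get_image("side")
s,im=shot("wrist","w3");print(s["tcp_pos"],s["orientation"],s["force"])
cm=cam("wrist",s);np.save("w3.npy",np.r_[s["tcp_pos"],s["orientation"]])
x=Rn.from_rotvec(s["orientation"]).as_matrix()[:,0];yaw=np.arctan2(-x[1],-x[0]);print("yaw",np.degrees(yaw))
hp=[s["tcp_pos"][0]+.0214*np.cos(yaw),s["tcp_pos"][1]+.0214*np.sin(yaw),yaw]
up=np.load("eye.npy");d=up[:2]-hp[:2];c,q=np.cos(yaw),np.sin(yaw);print("upright in hook mm",1e3*(c*d[0]+q*d[1]),1e3*(-q*d[0]+c*d[1]))
dz=(s["tcp_pos"][2]-.012)*1000
HH=[[(a,b,z+dz) for a,b,z in l] for l in HL]
o=np.array([90,180]);k=3
def ov(im,cm,o,w,h,k):
    A=cv2.resize(im[o[1]:o[1]+h,o[0]:o[0]+w],None,fx=k,fy=k,interpolation=cv2.INTER_CUBIC)
    draw(A,cm,hp,HH,(255,0,0),k,o);draw(A,cm,up,eyelines(),(0,0,255),k,o);return A
A=ov(im,cm,np.array([150,190]),200,194,2)
si,sim=shot("scene","s3");B=ov(sim,cam("scene"),np.array([190,170]),130,100,3)
cv2.imwrite("pics/ov4.png",np.hstack([A,cv2.copyMakeBorder(B,0,A.shape[0]-B.shape[0],0,0,cv2.BORDER_CONSTANT)]))
```

```text
[ 0.38495663 -0.23589585  0.02226299] [-7.92432306e-01 -3.03989651e+00 -3.20808445e-04] [ 0.59365043  0.28280502 -3.19617742]
yaw -29.221128328136807
upright in hook mm 99.71764733399576 -5.009541196419214
```

View pics/ov4.png

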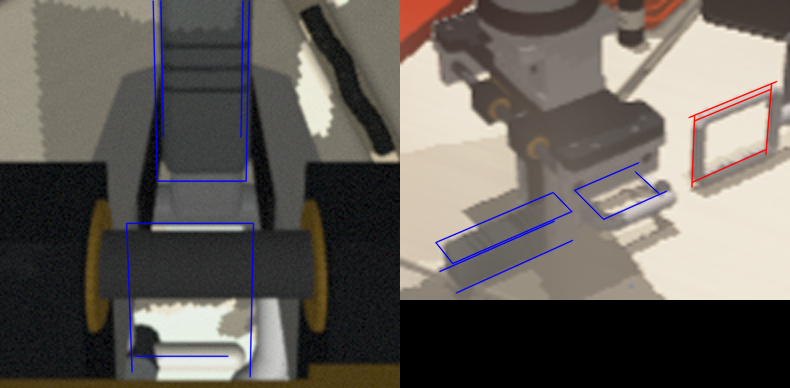

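Wrist view: the hook is held straight, with the gate at crop (150–240, 350). The scene view puts the eye ahead of the mouth, with the same small offset on both overlays. I'll correct about 1.5 mm to the right and approach gently.

Request:
{"api": "move_arm", "payload": {"motion": [[-0.015,-0.003,0,0,0,0,-1],[-0.03,-0.003,0,0,0,0,-1],[-0.04,-0.003,0,0,0,0,-1],[-0.046,-0.003,0,0,0,0,-1],[-0.05,-0.003,0,0,0,0,-1]]}}

```text
time_s: 5.57
tcp_pos: [0.4061, -0.2501, 0.0219]
orientation: [-0.793, -3.04, 0.0]
force: [-0.4, 0.3, -3.2]
grip_width: 0.253
grip_force: 30.0
```

Run:
```python
from h import *
s,im=shot("scene","s4");t,jm=shot("side","d4");print(s["tcp_pos"],s["force"])
A=cv2.resize(im[185:265,235:335],None,fx=5,fy=5,interpolation=cv2.INTER_CUBIC)
B=cv2.resize(jm[130:230,220:295],None,fx=4,fy=4,interpolation=cv2.INTER_CUBIC)
cv2.imwrite("pics/v5.png",np.hstack([A,B]))
```

```text
[ 0.406078   -0.25014119  0.02188853] [-0.43653516  0.31325569 -3.22753199]
```

View pics/v5.png

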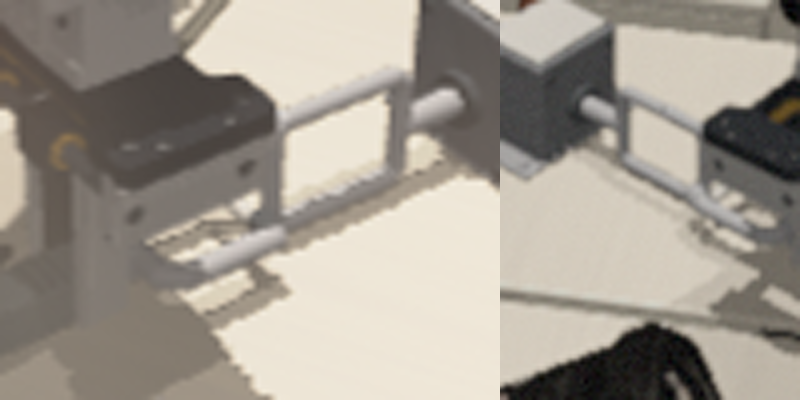

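The scene crop shows the upright just behind the right arm's tip (284,232), so it lies between the arms. I'll make a quick numeric check against both fixed cameras.

Run:
```python
from h import *
s=sense();print(s["tcp_pos"],s["force"].round(1))
x=Rn.from_rotvec(s["orientation"]).as_matrix()[:,0];yaw=np.arctan2(-x[1],-x[0]);c,q=np.cos(yaw),np.sin(yaw)
hp=[s["tcp_pos"][0]+.0214*c,s["tcp_pos"][1]+.0214*q,yaw]
S=cam("scene");D=cam("side")
def sc(u):return (u-[235,185]+.5)*5-.5
def sd(u):return (u-[220,130]+.5)*4-.5+[500,0]
print("hook R tip end scene pred",sc(proj(S,hookpts(hp,[(70,-28,27)]))),"obs 284,232")
print("hook L nose end side pred",sd(proj(D,hookpts(hp,[(76,13,27)]))),"obs 692,188")
up=np.load("eye.npy");d=up[:2]-hp[:2];print("upright in hook",1e3*(c*d[0]+q*d[1]),1e3*(-q*d[0]+c*d[1]))
for dy in(-4,0,4):
  p=[up[0]-q*dy/1e3,up[1]+c*dy/1e3,up[2]]
  E=[(70,0,63),(70,0,7)]
  print(dy,"scene rear top/bot",sc(proj(S,hookpts(p,E))).round(1).tolist(),"obs [398,72],[398,183]; side",sd(proj(D,hookpts(p,E))).round(1).tolist(),"obs [622,93],[624,157]")
```

```text
[ 0.40576193 -0.25002081  0.02183873] [-0.1  0.3 -2.6]
hook R tip end scene pred [[289.68954093 227.3024111 ]] obs 284,232
hook L nose end side pred [[690.20983456 189.12664694]] obs 692,188
upright in hook 74.66631909073145 -2.7745409164843005
-4 scene rear top/bot [[399.0, 77.5], [390.6, 178.3]] obs [398,72],[398,183]; side [[629.2, 88.6], [629.6, 157.1]] obs [622,93],[624,157]
0 scene rear top/bot [[393.1, 73.2], [384.9, 173.8]] obs [398,72],[398,183]; side [[625.2, 91.3], [625.7, 159.8]] obs [622,93],[624,157]
4 scene rear top/bot [[387.2, 68.9], [379.3, 169.3]] obs [398,72],[398,183]; side [[621.2, 94.0], [621.8, 162.6]] obs [622,93],[624,157]
```

Request:
{"api": "move_arm", "payload": {"motion": [[-0.006,0,0,0,0,0,-1],[-0.012,0,0,0,0,0,-1],[-0.018,0,0,0,0,0,-1],[-0.024,0,0,0,0,0,-1],[-0.03,0,0,0,0,0,-1]]}}

```text
time_s: 6.08
tcp_pos: [0.4187, -0.2573, 0.0219]
orientation: [-0.793, -3.039, -0.0]
force: [-2.8, 1.0, -2.7]
grip_width: 0.251
grip_force: 30.0
```

Request:
{"api": "move_arm", "payload": {"motion": [[-0.006,0,0,0,0,0,-1],[-0.012,0,0,0,0,0,-1],[-0.018,0,0,0,0,0,-1],[-0.024,0,0,0,0,0,-1]]}}

```text
time_s: 6.42
tcp_pos: [0.4293, -0.2633, 0.0219]
orientation: [-0.794, -3.039, -0.0]
force: [-3.5, 1.1, -2.5]
grip_width: 0.255
grip_force: 30.0
```

Request:
{"api": "move_arm", "payload": {"motion": [[-0.005,0,0,0,0,0,-1],[-0.01,0,0,0,0,0,-1],[-0.015,0,0,0,0,0,-1],[-0.02,0,0,0,0,0,-1]]}}

```text
time_s: 6.75
tcp_pos: [0.4373, -0.2678, 0.0216]
orientation: [-0.793, -3.038, -0.001]
force: [-8.0, 2.9, 0.9]
grip_width: 0.256
grip_force: 30.0
```

Request:
{"api": "move_arm", "payload": {"motion": [[-0.004,0,0,0,0,0,-1],[-0.008,0,0,0,0,0,-1],[-0.012,0,0,0,0,0,-1]]}}

```text
time_s: 7.0
tcp_pos: [0.442, -0.2703, 0.0212]
orientation: [-0.793, -3.036, -0.002]
force: [-9.5, 2.9, -3.6]
grip_width: 0.251
grip_force: 30.0
```

Request:
{"api": "move_arm", "payload": {"motion": [[-0.005,0,0,0,0,0,-1],[-0.01,0,0,0,0,0,-1],[-0.015,0,0,0,0,0,-1],[-0.02,0,0,0,0,0,-1]]}}

```text
time_s: 7.33
tcp_pos: [0.4508, -0.2756, 0.0212]
orientation: [-0.793, -3.036, -0.001]
force: [-8.6, 0.2, -3.2]
grip_width: 0.254
grip_force: 30.0
```

Request:
{"api": "move_arm", "payload": {"motion": [[-0.005,0,0,0,0,0,-1],[-0.01,0,0,0,0,0,-1],[-0.015,0,0,0,0,0,-1]]}}

```text
time_s: 7.58
tcp_pos: [0.4576, -0.2795, 0.0214]
orientation: [-0.794, -3.037, -0.0]
force: [-7.7, -1.8, -3.9]
grip_width: 0.254
grip_force: 30.0
```

Request:
{"api": "move_arm", "payload": {"motion": [[-0.004,0,0,0,0,0,-1],[-0.008,0,0,0,0,0,-1],[-0.012,0,0,0,0,0,-1]]}}

```text
time_s: 7.83
tcp_pos: [0.4634, -0.283, 0.0218]
orientation: [-0.794, -3.039, 0.001]
force: [-3.8, -4.1, -3.3]
grip_width: 0.252
grip_force: 30.0
```

Request:
{"api": "move_arm", "payload": {"motion": [[-0.003,0,0,0,0,0,-1],[-0.006,0,0,0,0,0,-1]]}}

```text
time_s: 8.0
tcp_pos: [0.4666, -0.2844, 0.022]
orientation: [0.794, 3.039, -0.001]
force: [-0.2, 0.3, -2.9]
grip_width: 0.252
grip_force: 30.0
```

Force dropped to zero, so the gate has snapped shut. Now I'll draw the bolt out.

Request:
{"api": "move_arm", "payload": {"motion": [[0.008,0,0,0,0,0,-1],[0.016,0,0,0,0,0,-1],[0.024,0,0,0,0,0,-1],[0.032,0,0,0,0,0,-1],[0.04,0,0,0,0,0,-1]]}}

```text
time_s: 8.42
tcp_pos: [0.4483, -0.2738, 0.022]
orientation: [-0.793, -3.04, -0.0]
force: [-0.5, 0.4, -2.1]
grip_width: 0.256
grip_force: 30.0
```

Request:
{"api": "move_arm", "payload": {"motion": [[0.006,0,0,0,0,0,-1],[0.012,0,0,0,0,0,-1],[0.018,0,0,0,0,0,-1],[0.024,0,0,0,0,0,-1],[0.03,0,0,0,0,0,-1]]}}

```text
time_s: 8.83
tcp_pos: [0.4356, -0.2668, 0.0221]
orientation: [0.793, 3.039, -0.0]
force: [3.0, -0.4, -4.9]
grip_width: 0.252
grip_force: 30.0
```

Request:
{"api": "move_arm", "payload": {"motion": [[0.005,0,0,0,0,0,-1],[0.01,0,0,0,0,0,-1],[0.015,0,0,0,0,0,-1],[0.02,0,0,0,0,0,-1]]}}

```text
time_s: 9.17
tcp_pos: [0.4268, -0.2618, 0.022]
orientation: [0.793, 3.04, -0.0]
force: [2.8, -0.6, -3.9]
grip_width: 0.254
grip_force: 30.0
```

Request:
{"api": "move_arm", "payload": {"motion": [[0.004,0,0,0,0,0,-1],[0.008,0,0,0,0,0,-1],[0.012,0,0,0,0,0,-1]]}}

```text
time_s: 9.42
tcp_pos: [0.4216, -0.2589, 0.022]
orientation: [0.794, 3.04, -0.0]
force: [3.2, -0.1, -4.2]
grip_width: 0.254
grip_force: 30.0
```

Request:
{"api": "move_arm", "payload": {"motion": [[0.004,0,0,0,0,0,-1],[0.008,0,0,0,0,0,-1],[0.012,0,0,0,0,0,-1]]}}

```text
time_s: 9.67
tcp_pos: [0.4166, -0.2561, 0.0221]
orientation: [0.793, 3.039, -0.0]
force: [10.2, -4.7, -4.5]
grip_width: 0.259
grip_force: 30.0
```

Request:
{"api": "move_arm", "payload": {"motion": [[0.003,0,0,0,0,0,-1],[0.006,0,0,0,0,0,-1]]}}

```text
time_s: 9.83
tcp_pos: [0.4156, -0.2557, 0.0228]
orientation: [0.792, 3.034, -0.003]
force: [17.1, -7.4, -6.3]
grip_width: 0.255
grip_force: 30.0
```

Bolt is at its stop (force rose to 18 N). I'll relieve it and then lower.

Request:
{"api": "move_arm", "payload": {"motion": [[-0.004,0,0,0,0,0,-1],[-0.009,0,0,0,0,0,-1],[-0.014,0,0,0,0,0,-1],[-0.014,0,0,0,0,0,-1],[-0.014,0,0,0,0,0,-1]]}}

```text
time_s: 10.25
tcp_pos: [0.4197, -0.2579, 0.0217]
orientation: [-0.794, -3.039, -0.0]
force: [0.3, 1.3, -3.5]
grip_width: 0.256
grip_force: 30.0
```

Request:
{"api": "move_arm", "payload": {"motion": [[0,0,0.004,0,0,0,-1],[0,0,0.008,0,0,0,-1],[0,0,0.012,0,0,0,-1],[0,0,0.015,0,0,0,-1],[0,0,0.015,0,0,0,-1]]}}

```text
time_s: 10.67
tcp_pos: [0.4198, -0.2579, 0.014]
orientation: [-0.793, -3.039, -0.0]
force: [0.7, 0.4, -3.1]
grip_width: 0.256
grip_force: 30.0
```

Request:
{"api": "move_arm", "payload": {"motion": [[0,0,0.002,0,0,0,-1],[0,0,0.002,0,0,0,-1],[0,0,0.002,0,0,0,-1]]}}

```text
time_s: 10.92
tcp_pos: [0.42, -0.258, 0.0135]
orientation: [0.794, 3.04, -0.0]
force: [-0.5, 0.6, -2.9]
grip_width: 0.251
grip_force: 30.0
```

Request:
{"api": "move_arm", "payload": {"motion": [[0,0,0.001,0,0,0,-1],[0,0,0.002,0,0,0,-1],[0,0,0.002,0,0,0,-1]]}}

```text
time_s: 11.17
tcp_pos: [0.42, -0.258, 0.0124]
orientation: [-0.794, -3.04, -0.0]
force: [0.2, 0.3, -3.0]
grip_width: 0.25
grip_force: 30.0
```

Request:
{"api": "move_arm", "payload": {"motion": [[0,0,0.001,0,0,0,-1],[0,0,0.001,0,0,0,-1],[0,0,0.001,0,0,0,-1]]}}

```text
time_s: 11.42
tcp_pos: [0.42, -0.258, 0.0121]
orientation: [0.794, 3.04, -0.0]
force: [-1.3, 0.6, 0.9]
grip_width: 0.252
grip_force: 30.0
```

Request:
{"api": "move_arm", "payload": {"motion": [[0,0,0.001,0,0,0,-1],[0,0,0.001,0,0,0,-1],[0,0,0.001,0,0,0,-1]]}}

```text
time_s: 11.67
tcp_pos: [0.42, -0.258, 0.0121]
orientation: [0.793, 3.04, -0.0]
force: [-5.1, 2.2, 9.8]
grip_width: 0.256
grip_force: 30.0
```

Request:
{"api": "move_arm", "payload": {"motion": [[0,0,-0.001,0,0,0,-1],[0,0,-0.001,0,0,0,-0.45],[0,0,-0.001,0,0,0,-0.3],[0,0,-0.001,0,0,0,-0.1],[0,0,-0.001,0,0,0,0.1]]}}

```text
time_s: 12.08
tcp_pos: [0.42, -0.2581, 0.0119]
orientation: [0.794, 3.04, -0.0]
force: [0.2, -0.5, 0.5]
grip_width: 0.449
grip_force: 0.0
```

Request:
{"api": "move_arm", "payload": {"motion": [[0,0,0,0,0,0,0.1],[0,0,0,0,0,0,0.1],[0,0,0,0,0,0,0.1]]}}

```text
time_s: 12.33
tcp_pos: [0.42, -0.258, 0.0119]
orientation: [0.794, 3.04, -0.0]
force: [1.0, -0.1, -0.6]
grip_width: 0.547
grip_force: 0.0
```

Request:
{"api": "move_arm", "payload": {"motion": [[0,0,-0.02,0,0,0,0.1],[0,0,-0.06,0,0,0,0.1],[0,0,-0.12,0,0,0,0.1],[0,0,-0.2,0,0,0,0.1],[0,0,-0.28,0,0,0,0.1]]}}

```text
time_s: 12.75
tcp_pos: [0.4194, -0.2576, 0.154]
orientation: [-0.793, -3.039, -0.001]
force: [0.3, -0.2, -0.4]
grip_width: 0.549
grip_force: 0.0
```

Request:
{"api": "move_arm", "payload": {"motion": [[0,0.06,-0.06,0,0,0,0.1],[0,0.12,-0.12,0,0,0,0.1],[0,0.16,-0.16,0,0,0,0.1],[0,0.16,-0.16,0,0,0,0.1],[0,0.16,-0.16,0,0,0,0.1]]}}

```text
time_s: 13.17
tcp_pos: [0.4594, -0.1877, 0.2332]
orientation: [0.79, 3.038, -0.001]
force: [-0.7, -0.4, -0.6]
grip_width: 0.555
grip_force: 0.0
```

Run:
```python
from h import *
s,im=shot("wrist","w6");_,sm=shot("scene","s6");print(s["tcp_pos"],s["force"].round(1))
cm=cam("wrist",s);o=np.array([100,150]);k=2
A=cv2.resize(im[150:384,100:300],None,fx=2,fy=2,interpolation=cv2.INTER_CUBIC)
th=np.radians(-29.3);bo=np.array([.6152,-.3683]);u=bo-.152*np.array([np.cos(th),np.sin(th)])
B=cv2.resize(sm[165:265,200:380],None,fx=2.2,fy=2.2,interpolation=cv2.INTER_CUBIC)
B=cv2.copyMakeBorder(B,0,A.shape[0]-B.shape[0],0,0,cv2.BORDER_CONSTANT)
draw(A,cm,[u[0],u[1],th],[[(0,0,4),(0,0,66)]],(0,0,255),2,o)
cv2.imwrite("pics/v6.png",np.hstack([A,B]))
```

```text
[ 0.45943494 -0.18769622  0.23317219] [-0.7 -0.4 -0.6]
```

View pics/v6.png

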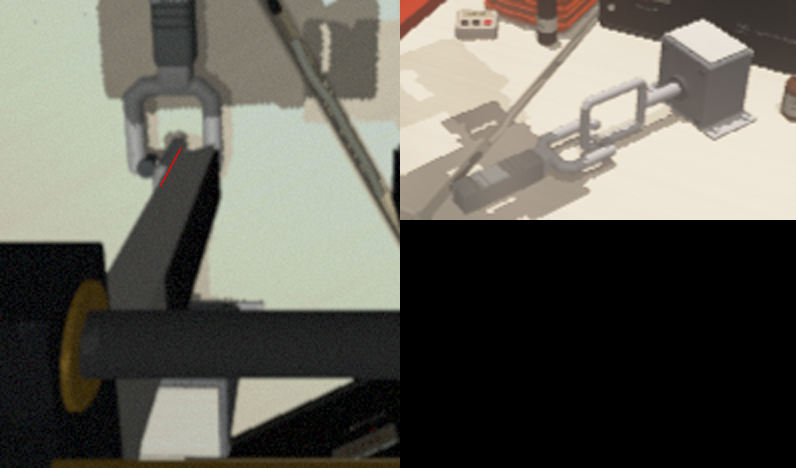

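The wrist view shows the upright's foot (175,143) inside the loop, with the gate hinge at (148,165) behind it. In the scene view the hook lies flat and is clipped on, with the bolt drawn out and the bystanders still in place.

```bash
python3 -c "
from plant import *
print(hand_in())"
```

```text
the job is handed in; nothing more can be done
None
```

The job is handed in: the hook's gate snapped shut behind the eye's upright, I drew the bolt out until it met its stop, and the hook lies flat, clipped on and released, with the timer, slide tube and drop bottle seen in place afterwards (tape roll out of view, but never approached).

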